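Click the lathe's speed selector to the blue step and start it

ROBOT

A 6-joint arm with a two-finger parallel gripper is mounted at the origin on a cart in front of the work surface, level with it; the furniture and walls round the work are solid. World frame = base frame: x ahead of the robot, y to its left, z up, the work surface at z = 0. Lengths are in m, angles in rad, forces in N, time in s.
With the tool pointing down it reaches from about 0.35 to 0.85 m from the base axis. Payload 8.1 kg.
Tool frame: the origin (TCP) lies at the centre of the arm's flange, where the gripper is bolted on; the fingertips stand 186 mm ahead of it and the grasp point (between the pads) lies 167 mm ahead of it; z points along the fingers, y is the line along which they close (so a half turn about z gives the same grasp; the last joint's range is limited). The gripper opens to 93 mm and grips with 3 to 60 N. Pads are 15 mm wide; open, the fingers measure 128 mm over their backs; the gripper's body (75 mm by 188 mm) begins 65 mm behind the grasp point.
Start: joints at [1.062, 0.13, 1.488, -0, 1.523, -0.085], TCP at [0.247, 0.547, 0.405] pointing down, gripper open.
Joint ranges: [-2.96, 2.96], [-0.89, 2.26], [0.02, 2.5], [-1.34, 4.48], [0, 2.73], [-2.66, 2.66]. Speed limits (rad/s): [2.39, 2.39, 2.79, 3.14, 3.14, 3.14].

INTERFACE

Orientations are given as a rotation vector (axis times angle).
In Python, from plant import robot gives the robot as it stands.
- The arm moves only by the tool apply_moves, never from a script. Its argument "series" is a list of rows, each a list of 2 entries, a list of its own where there are three numbers: the shift along the tool's x, y, z in mm, then the turn, a rotation vector about the tool's x, y, z in rad. A call has 1 to 12 rows; each row shifts and turns the commanded pose from where the row before left it, along the tool's axes as they then stand; what a row does not reach is not made up. A row lasts 1/12 s, in which the tool goes at most 41.7 mm and 7.16 degrees, less where a joint would pass 70% of its speed; a pose out of reach is approached as far as the arm can. A call is refused whole if a number of a shift passes 41.7 or a number of a turn 0.125, either way. A call with a gripper value outside its range is refused whole. "claw" is the opening, from 0 (shut) to 1 (fully open), set as the call begins (left out, the last holds). The fingers move at their own pace and stop on an object; "newtons" is the grip in N (left out, the last holds). Time passes only in rows, so rows that do not move let the fingers close. It gives the time, the measured TCP pose, the force, the opening and the grip force at its end, in the units of the state.
- robot.read_state(): the state, without advancing time (a new reading comes with each control period).
- robot.read_camera(name): name is "side" or "top" or "wrist"; returns (picture, depth): 400x640x3 uint8, blue, green, red; 400x640 float32, m along the optical axis (not along the pixel's ray), 0 where there is no reading.
- robot.calibration(name): a dict with "fx", "fy", "cx", "cy" (pixels), "D" ([k1, k2, p1, p2, k3] as OpenCV has them; the pictures are not rectified), "extrinsics" (4x4, takes a point from world to camera coordinates). Camera axes: x right, y down, z forward; pixel columns grow to the right and rows downward; lengths in m; the calibration is good to about 2 mm. A picture is of the moment at which its call begins: read the wrist's pose just before it. calibration takes no time and is no camera call; for the wrist camera it gives the pose at the moment of the call.
- robot.close_job(): hands the job in; it is judged then, once.
The state is a dict: "t": time; "q": joint angles; "dq": joint speeds; "joint_torque": joint torques, N m; "tool_pos": TCP position; "orientation": TCP orientation; "force": force on the tool from outside, world axes, zero at the start; "wrist_torque": the same for the moment, N m; "opening": finger opening in m; "gripper_force": force on a finger pad.
Only numpy, scipy, OpenCV 4.12 (cv2) and the standard library are available. Lean on these libraries where they do the work, as an engineer would, in place of code of your own. Each camera call takes 0.05 s, during which the arm holds its last target. There are 200 camera calls.

TASK

Start the lathe at its sanding speed, using fingertips only. Push the finger post of the rotary selector clockwise round its scale, counting the clicks, until its pointer has clicked in at the blue dot; then push the shutter by its yellow tab right aside from the green start button, and press the green button fully in and let it come back out. Do not start the drive at any other step, do not pinch the post, the hub or the tab between the fingers, do not press the red stop button, and leave the loose things on the bench where they are.

Things in the scene. Friction and masses are not known exactly. Their poses are not given: they have to be found in the camera images.
- station: control station screwed to the bench: dark green box 180 x 265 mm (x, y) on a 220 x 235 mm foot. Origin: centre of its underside; z up, x to the back, y to the left; may be turned about z. Its grey panel is 60 mm above the origin. In this frame (mm): selector axis at (0, 50), start button (-25, -92), shutter pivot (-25, -47), red stop button (58, -92)
- selector (a joint): rotary speed selector, rad, grows clockwise from above. Nine clicks pi/6 apart: 0 to 8 pi/6. Pointer at 0: 120 degrees anticlockwise from the station's +x; at 4 pi/6: along +x. A spring detent pulls it to the nearest click and keeps it there; passing to the next takes about 4 N at the post, then it snaps on by itself into that click
- selector_axis (a point): point on the selector's turning axis, at the top of its round black hub (23 mm above the panel; hub 46 mm across)
- selector_post (a point): centre of the selector's upright light grey finger post, 47 mm from the axis, 22 mm above the panel. Rounded stud, 4 to 36 mm above the panel, 22 mm thick in the direction it moves, 16 mm radially (post_rear is its half that trails when turning clockwise, post_fore the other); a lever 13 mm wide, 11 mm high joins it to the hub
- selector_tip (a point): point on the line of the selector's white pointer, 66.5 mm out from the axis, on the circle on which the coloured dots lie; in a marked click position it lies over the dot
- blue_dot: blue index dot on the black scale of the selector, 13 mm across, its top 4.5 mm above the panel, 66.5 mm from the selector's axis at one of the click positions 4, 5 or 6 (counted from 0)
- red_dot: red index dot of the same size at another of these click positions; not wanted here
- yellow_dot: yellow index dot of the same size at the third of these click positions; not wanted here
- shutter (a joint): metal lock-out shutter, rad: 0 = over the green start button, grows clockwise from above as its free end swings to the station's front (-x), 1.65 = at its stop, fully aside. Light friction (about 1 N at the tab) holds it wherever it is left
- shutter_pivot (a point): point on the shutter's upright pivot, at the top of the shutter plate (16.5 mm above the panel)
- shutter_tab (a point): centre of the shutter's upright yellow finger tab, 45 mm from the pivot, 30 mm above the panel. Tab: 16.5 to 40 mm above the panel, 19 mm thick in the direction it moves, 14 mm across (tab_rear: the half that trails in opening; tab_fore: the other), standing on a 3 mm plate with a disc 48 mm across centred under it; when shut the disc covers the start button
- start (a joint): green start button, travel in m: 0 = out, 0.005 = fully in; springs back. Fully in takes about 5 N
- start_top (a point): centre of the top of the green start button, 32 mm across, 12 mm above the panel when out, in a steel collar 46 mm across and 4 mm high; the button moves with this point
- stop (a joint): red mushroom stop button, travel in m: 0 = out, 0.005 = fully in. Not to be pressed
- stop_top (a point): centre of the top of the red mushroom stop button, 38 mm across, 23.5 mm above the panel
- bench_brush: bristle brush with a dark wooden back, 44 x 131 x 34 mm, loose on the bench; origin: centre of its underside. To be left alone
- wax_tin: round tin of red-brown wax, 66 mm across, 28 mm high, loose on the bench; origin: centre of its underside. To be left alone
- sand_block_b: grey sanding block, 64 x 92 x 25 mm, loose on the bench; origin: centre of its underside. To be left alone
- pencil: pencil, 168 mm long, 6 mm thick, loose on the bench; origin: centre of its underside. To be left alone

How it is judged:
On the way, in this order (a step that is already met when the one before it is completed fails the run):
1. the selector has clicked in at the blue dot (horizontal distance between selector_tip and blue_dot below 0.008 m), for 0.3 s.
2. the shutter is swung aside from the start button (horizontal distance between selector_tip and blue_dot below 0.008 m and value of joint shutter above 1.2 rad), for 0.1 s.
3. the green start button is pressed in (horizontal distance between selector_tip and blue_dot below 0.008 m and value of joint start above 0.0035 m), for 0.05 s.
At the end, for the whole second after the job is handed in: the selector rests in the click position of the blue dot (pointer line within 8 mm of the dot's centre, against 34 mm from one click to the next), the shutter stands at least 1.2 rad open, the start button has been pressed at least 3.5 of its 5 mm after that and is out again, the stop button is out (all of step 2 and velocity of joint selector between -0.1 and 0.1 rad/s and value of joint each of start, stop below 0.0015 m); the robot touches nothing.
It fails at once if the start button is pressed while the selector is not at the blue dot (not (horizontal distance between selector_tip and blue_dot below 0.008 m) and value of joint start above 0.002 m).
It fails at once if the red stop button is pressed (2 mm or more) (value of joint stop above 0.002 m).
It fails at once if the selector is gripped: its post pressed on opposite sides at once, or its hub with over 6 N ((contact force between the fingers and post_rear above 1.5 N and contact force between the fingers and post_fore above 1.5 N) or contact force between the fingers and hub above 6 N).
It fails at once if the shutter's tab is pinched: pressed on opposite sides at once (contact force between the fingers and tab_rear above 1.5 N and contact force between the fingers and tab_fore above 1.5 N).
It fails at once if a loose thing on the bench is pushed or lifted more than 20 mm from its place (distance of any of bench_brush, wax_tin, sand_block_b, pencil from where it was at the start of the episode above 0.02 m).
It also fails if it takes over 72 s, if anything falls off the work surface, if the arm or the gripper's body presses on something with over 40 N, if the wrist force passes 120 N, or if a joint passes its speed limit or range.

## Working session

There is one attempt and no reset: what is moved stays moved. The work goes in short steps, Python scripts to look and compute and a tool call to move; the robot and the scene stay as the last step left them, time stands still between calls to the robot, and variables do not carry over. Pictures are saved under pics/ and viewed, at most 10 in all, crops included, and the job is handed in when it is done.

Besides the shell and the picture viewer there is one more tool, called after "Call:" by a JSON object that holds its "name" and its "arguments", one argument or row to a line. apply_moves: Moves the arm, as the interface text tells. Its arguments: {"type":"object","properties":{"series":{"type":"array"},"claw":{"type":"number"},"newtons":{"type":"number"}},"required":["series"]}

```bash
mkdir -p pics; ls; python3 - <<'E'
from plant import robot
import cv2,numpy as np
s=robot.read_state();print({k:np.round(v,3).tolist() for k,v in s.items()})
for n in("top","side"):
    p,d=robot.read_camera(n);cv2.imwrite(f"pics/{n}0.png",p);np.save(f"pics/{n}0.npy",d)
    c=robot.calibration(n);print(n,c["fx"],c["D"],np.round(c["extrinsics"],3).tolist())
E
```

```text
pics
{'t': 0.0, 'q': [1.062, 0.131, 1.489, -0.0, 1.523, -0.085], 'dq': [0.0, -0.0, -0.0, -0.0, 0.001, 0.0], 'joint_torque': [-0.002, -55.982, -49.177, 0.077, 0.035, -0.0], 'tool_pos': [0.247, 0.547, 0.404], 'orientation': [-0.661, -3.071, 0.003], 'force': [-0.868, -0.729, 0.726], 'wrist_torque': [-0.045, -0.026, 0.006], 'gripper_force': 0.0, 'opening': 0.093}
top 469.6491306966201 [-0.06669672  0.          0.          0.          0.        ] [[-0.02, -1.0, -0.004, -0.042], [-0.995, 0.021, -0.099, 0.497], [0.099, 0.002, -0.995, 1.182], [0.0, 0.0, 0.0, 1.0]]
side 388.497105078258 [-0.07695803  0.          0.          0.          0.        ] [[0.915, -0.403, -0.024, -0.458], [-0.151, -0.286, -0.946, 0.142], [0.375, 0.869, -0.322, 0.885], [0.0, 0.0, 0.0, 1.0]]
```

View pics/top0.png

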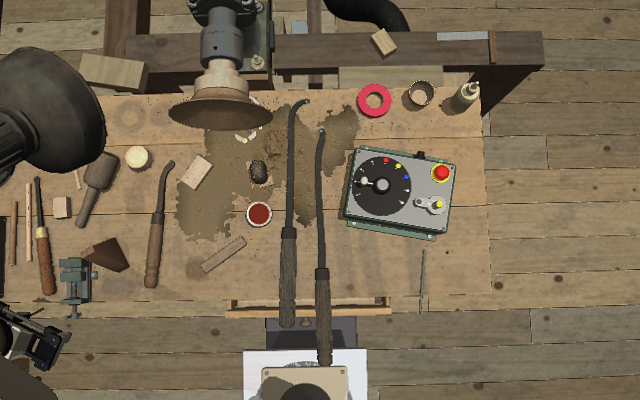

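View pics/side0.png

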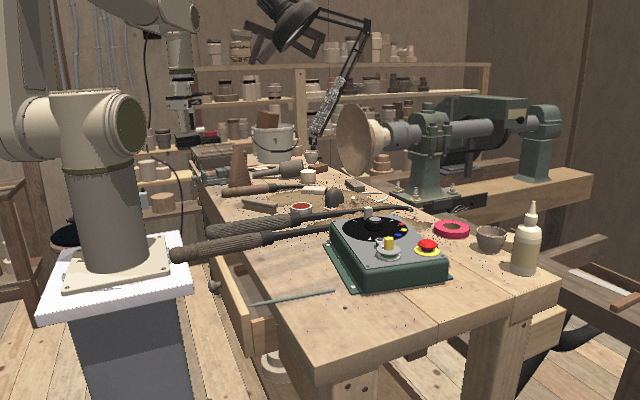

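The top view shows the station centred near (403,193), with the hub at (382,185), the post at (363,181) on the left, and dots red (386,160), yellow (398,166) and blue (404,177). The stop button is at (443,172) and the yellow tab at (438,204). In the side view all of these are unobstructed.

```bash
cat > h.py <<'E'
import cv2,numpy as np
from plant import robot
def ray(c,px):
    K=np.array([[c["fx"],0,c["cx"]],[0,c["fy"],c["cy"]],[0,0,1]])
    u=cv2.undistortPoints(np.array([[px]],float),K,np.array(c["D"]))[0,0]
    E=np.array(c["extrinsics"]);R=E[:3,:3]
    return -R.T@E[:3,3],R.T@np.array([*u,1.])
def onz(c,px,z):
    o,d=ray(c,px);return o+d*(z-o[2])/d[2]
def blobs(p,box,hsvlo,hsvhi,amin=8):
    x0,y0,x1,y1=box;h=cv2.cvtColor(p[y0:y1,x0:x1],cv2.COLOR_BGR2HSV)
    m=cv2.inRange(h,hsvlo,hsvhi);n,l,st,ce=cv2.connectedComponentsWithStats(m)
    return [(int(st[i,4]),np.round(ce[i]+[x0,y0],1)) for i in range(1,n) if st[i,4]>=amin]
E
python3 - <<'E'
from h import *
p=cv2.imread("pics/top0.png");d=np.load("pics/top0.npy");c=robot.calibration("top")
box=(340,140,465,245)
C={"blue":((105,120,60),(130,255,255),.0645),"yellow":((22,150,120),(34,255,255),.0645),"red":((0,170,100),(6,255,255),.0645),"lgrey":((0,0,185),(179,40,255),.096)}
for k,(a,b,z) in C.items():
    for A,q in blobs(p,box,a,b,5):
        w=onz(c,q,z);print(k,A,q,np.round(w*1e3,1),"depth z")
# depth of panel
for q in((415,190),(382,185),(363,181),(438,204),(443,172)):
    o,r=ray(c,q);print(q,np.round((o+r*d[q[1],q[0]])*1e3,1))
x=p[140:245,340:465];cv2.imwrite("pics/crop.png",cv2.resize(x,None,fx=5.5,fy=5.5,interpolation=cv2.INTER_CUBIC))
E
```

```text
blue 20 [405.9 176.4] [ 581.  -266.7   64.5] depth z
yellow 19 [397.8 165.4] [ 609.4 -247.4   64.5] depth z
yellow 98 [437.8 174.8] [ 583.6 -347.4   64.5] depth z
yellow 34 [438.6 203.4] [ 511.2 -346.    64.5] depth z
red 21 [385.4 159.8] [ 624.3 -216.7   64.5] depth z
red 153 [441.4 172. ] [ 590.6 -356.9   64.5] depth z
lgrey 40 [364.9 180.5] [ 567.3 -160.5   96. ] depth z
lgrey 6 [407.2 190.2] [ 541.4 -262.8   96. ] depth z
lgrey 240 [432.9 203.7] [ 507.1 -324.1   96. ] depth z
lgrey 5 [401.8 202.4] [ 511.8 -248.4   96. ] depth z
lgrey 7 [353.7 223. ] [ 464.2 -130.4   96. ] depth z
lgrey 8 [428.9 236. ] [ 428.9 -311.    96. ] depth z
(415, 190) [ 547.  -289.4   58.6]
(382, 185) [ 557.5 -203.5   82.9]
(363, 181) [ 567.1 -156.3   90.3]
(438, 204) [ 505.7 -335.8   99.2]
(443, 172) [ 587.2 -356.2   82.5]
```

View pics/crop.png

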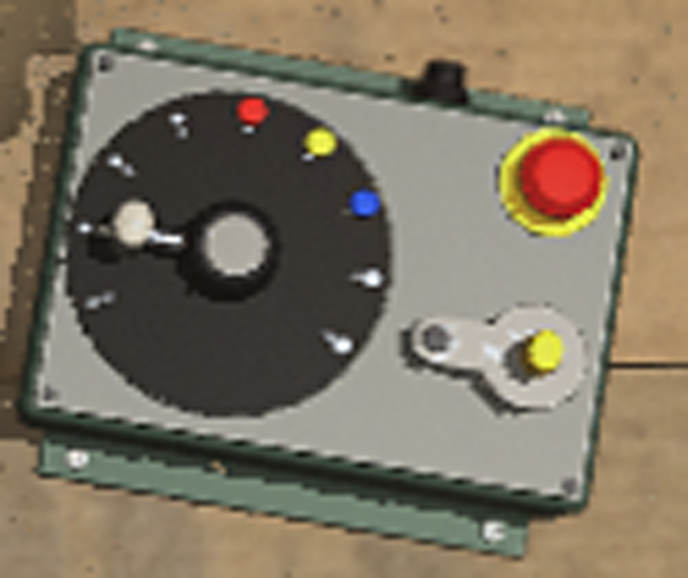

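```bash
cat >> h.py <<'E'
def fit(L,W):
    L=np.array(L,float);W=np.array(W,float);a=L-L.mean(0);b=W-W.mean(0)
    th=np.arctan2((a[:,0]*b[:,1]-a[:,1]*b[:,0]).sum(),(a*b).sum())
    R=np.array([[np.cos(th),-np.sin(th)],[np.sin(th),np.cos(th)]]);t=W.mean(0)-R@L.mean(0)
    return th,t,W-(L@R.T+t)
E
python3 - <<'E'
from h import *
c=robot.calibration("top")
def cl(k,r=66.5):
    a=np.radians(120-30*k);return [r*np.cos(a),50+r*np.sin(a)]
q=[((385.4,159.8),.0645),((397.8,165.4),.0645),((405.9,176.4),.0645),((364.4,180.5),.096),((438.9,203.6),.100),((340+562/5.5-.5,140+178/5.5-.5),.0835),((340+435/5.5-.5,140+338/5.5-.5),.0765),((340+235/5.5-.5,140+245/5.5-.5),.083)]
W=[onz(c,a,z)[:2]*1e3 for a,z in q]
L=[cl(4),cl(5),cl(6),cl(1,47),(-25,-92),(58,-92),(-25,-47),(0,50)]
th,t,r=fit(L,W);print(np.degrees(th),t,np.round(r,1).tolist())
R=np.array([[np.cos(th),-np.sin(th)],[np.sin(th),np.cos(th)]])
for n,l in zip("red yel blue post tab stop pivot axis".split(),L):print(n,np.round(R@l+t,1))
# obstacles
s=robot.read_state();print(cv2.Rodrigues(np.array(s["orientation"]))[0].round(3).tolist())
E
```

```text
-11.264597221850364 [ 549.43700861 -252.68521067] [[-0.1, -0.0], [0.2, 0.1], [0.5, -0.1], [-1.1, -1.7], [-0.4, 0.2], [-1.0, 1.6], [1.1, 0.4], [0.6, -0.5]]
red [ 624.4 -216.6]
yel [ 609.2 -247.5]
blue [ 580.6 -266.6]
post [ 568.4 -157.6]
tab [ 506.9 -338. ]
stop [ 588.3 -354.2]
pivot [ 515.7 -293.9]
axis [ 559.2 -203.6]
[[-0.912, 0.411, -0.001], [0.411, 0.912, -0.001], [0.0, -0.002, -1.0]]
```

Fit residuals are under 2 mm. The selector is at click 1 and blue is click 6, so it needs 5 clicks. I'll shut the fingers and move to behind the post.

Call:
{"name": "apply_moves", "arguments": {
  "series": [
    [[-23,-21.5,0],[0,0,0]],
    [[-23,-21.5,0],[0,0,0]],
    [[-23,-21.5,0],[0,0,0]],
    [[-23,-21.5,0],[0,0,0]],
    [[-23,-21.5,0],[0,0,0]],
    [[-23,-21.5,0],[0,0,0]],
    [[-23,-21.5,0],[0,0,0]],
    [[-23,-21.5,0],[0,0,0]],
    [[-23,-21.5,0],[0,0,0]],
    [[-23,-21.5,0],[0,0,0]],
    [[-23,-21.5,0],[0,0,0]],
    [[-23,-21.5,0],[0,0,0]]
  ],
  "claw": 0,
  "newtons": 10
}}

```text
t: 1.1
tool_pos: [0.3923, 0.1968, 0.4044]
orientation: [-0.66, -3.071, 0.0]
force: [0.5, 0.4, -0.6]
opening: 0.0178
gripper_force: 0.0
```

Call:
{"name": "apply_moves", "arguments": {
  "series": [
    [[-23,-21.5,0],[0,0,0]],
    [[-23,-21.5,0],[0,0,0]],
    [[-23,-21.5,0],[0,0,0]],
    [[-23,-21.5,0],[0,0,0]],
    [[-23,-21.5,0],[0,0,0]],
    [[-23,-21.5,0],[0,0,0]],
    [[-23,-21.5,0],[0,0,0]],
    [[-23,-21.5,0],[0,0,0]],
    [[-23,-21.5,0],[0,0,0]],
    [[-23,-21.5,0],[0,0,0]],
    [[-23,-21.5,0],[0,0,0]],
    [[-23,-21.5,0],[0,0,0]]
  ]
}}

```text
t: 2.1
tool_pos: [0.5379, -0.152, 0.4042]
orientation: [-0.661, -3.07, -0.0]
force: [-0.1, 0.2, 0.7]
opening: 0.0007
gripper_force: 0.0
```

```bash
cat >> h.py <<'E'
TH=np.radians(-11.26)
def togo(local,z,yang):
    """tool-frame shift (mm) and turn to put the fingertip at station-frame local (mm), tip height z, tool y at station angle yang (deg)"""
    s=robot.read_state();R=cv2.Rodrigues(np.array(s["orientation"]))[0];p=np.array(s["tool_pos"])*1e3
    c,n=np.cos(TH),np.sin(TH)
    g=np.array([549.4+c*local[0]-n*local[1],-252.7+n*local[0]+c*local[1],z+186])
    a=np.radians(yang)+TH;y=np.array([np.cos(a),np.sin(a),0]);G=np.c_[np.cross(y,[0,0,-1]),y,[0,0,-1]]
    print("t",round(s["t"],2),"shift",np.round(R.T@(g-p),1),"turn",np.round(cv2.Rodrigues(R.T@G)[0].ravel(),3),"F",np.round(s["force"],1),"q6",round(s["q"][5],2),"tcp",np.round(p,1),"open",round(s["opening"],3))
E
python3 -c "
from h import *
togo((-32,100),78,90)"
```

```text
t 2.1 shift [  1.7   3.2 140.2] turn [ 0.    -0.001 -0.227] F [-0.1  0.2  0.7] q6 -1.51 tcp [ 537.9 -152.   404.2] open 0.001
```

Call:
{"name": "apply_moves", "arguments": {
  "series": [
    [[1.7,3.2,0],[0,0,-0.114]],
    [[0,0,0],[0,0,-0.113]],
    [[0,0,25],[0,0,0]],
    [[0,0,25],[0,0,0]],
    [[0,0,25],[0,0,0]],
    [[0,0,25],[0,0,0]],
    [[0,0,20],[0,0,0]],
    [[0,0,10],[0,0,0]],
    [[0,0,10],[0,0,0]],
    [[0,0,0],[0,0,0]]
  ]
}}

```text
t: 2.93
tool_pos: [0.5368, -0.1465, 0.2628]
orientation: [-0.308, -3.123, -0.001]
force: [-0.8, 0.1, -0.5]
opening: 0.0006
gripper_force: 0.0
```

```bash
python3 - <<'E'
from h import *
togo((-32,100),78,90)
p,d=robot.read_camera("side");cv2.imwrite("pics/side1.png",cv2.resize(p[170:310,290:490],None,fx=4,fy=4,interpolation=cv2.INTER_CUBIC))
E
```

```text
t 2.93 shift [-1.1 -1.6 -1.2] turn [ 0.    -0.003 -0.   ] F [-0.8  0.1 -0.5] q6 -1.73 tcp [ 536.8 -146.5  262.8] open 0.001
```

View pics/side1.png

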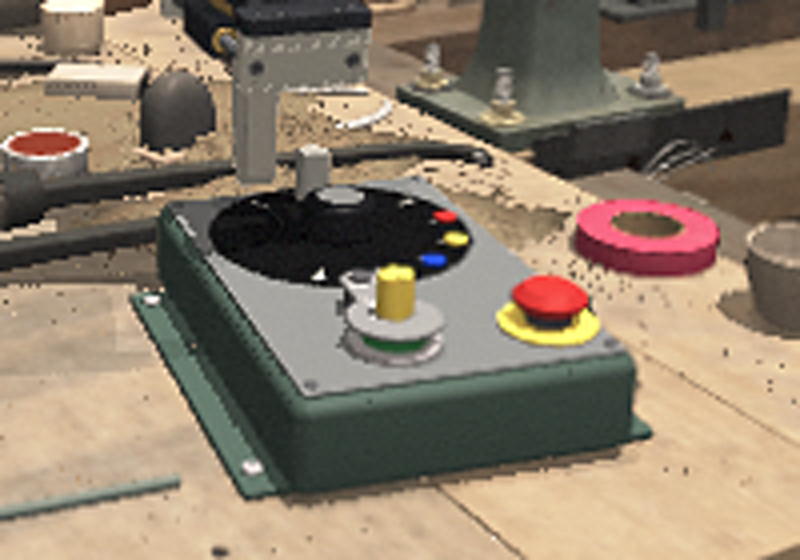

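The closed fingers stand just behind the post at (255,130) in the crop, and the post at (313,172) is undisturbed. I'll approach it and start pushing round.

Call:
{"name": "apply_moves", "arguments": {
  "series": [
    [[-7,-1.6,-1],[0,0,0]],
    [[-7,0,0],[0,0,0]],
    [[-5.1,1.6,0],[0,0,0.1]],
    [[-5.1,1.6,0],[0,0,0.1]],
    [[-5.1,1.6,0],[0,0,0.1]],
    [[-5.1,1.6,0],[0,0,0.1]],
    [[-5.1,1.6,0],[0,0,0.1]],
    [[-5.1,1.6,0],[0,0,0.1]],
    [[-5.1,1.6,0],[0,0,0.1]],
    [[-5.1,1.6,0],[0,0,0.1]]
  ]
}}

```text
t: 3.82
tool_pos: [0.5926, -0.1613, 0.2673]
orientation: [1.507, 2.754, 0.001]
force: [-0.7, 1.1, 0.4]
opening: 0.0006
gripper_force: 0.3
```

```bash
cat >> h.py <<'E'
def push(deg):
    """distance to the pusher pose for post at station angle deg (contact 18.5 mm behind, r 50)"""
    a=np.radians(deg);togo((50*np.cos(a)-18.5*np.sin(a),50+50*np.sin(a)+18.5*np.cos(a)) if 0 else (50*np.cos(a)+18.5*-np.sin(a),50+50*np.sin(a)+18.5*np.cos(a)),78,deg)
E
python3 - <<'E'
from h import *
push(90-np.degrees(.8))
p,d=robot.read_camera("top");cv2.imwrite("pics/top1.png",p)
E
```

```text
t 3.82 shift [ 1.1 -1.1  3.3] turn [ 0.001  0.001 -0.005] F [-0.7  1.1  0.4] q6 -0.92 tcp [ 592.6 -161.3  267.3] open 0.001
```

Call:
{"name": "apply_moves", "arguments": {
  "series": [
    [[-4.5,1,1],[0,0,0.1]],
    [[-4.6,1.1,1],[0,0,0.1]],
    [[-5.1,1.6,1],[0,0,0.1]],
    [[-5.1,1.6,0],[0,0,0.1]],
    [[-5.1,1.6,0],[0,0,0.1]],
    [[-5.1,1.6,0],[0,0,0.1]],
    [[-5.1,1.6,0],[0,0,0.1]],
    [[-5.1,1.6,0],[0,0,0.1]],
    [[-5.1,1.6,0],[0,0,0.1]],
    [[-5.1,1.6,0],[0,0,0.1]],
    [[-5.1,1.6,0],[0,0,0.1]],
    [[0,0,0],[0,0,0]]
  ]
}}

```text
t: 4.87
tool_pos: [0.6111, -0.2137, 0.264]
orientation: [2.723, 1.562, 0.002]
force: [0.4, 0.7, 0.7]
opening: 0.001
gripper_force: 0.0
```

```bash
python3 - <<'E'
from h import *
push(90-np.degrees(1.9))
p,d=robot.read_camera("top");p=p[140:245,340:465];cv2.imwrite("pics/top2.png",cv2.resize(p,None,fx=5.5,fy=5.5,interpolation=cv2.INTER_CUBIC))
p,d=robot.read_camera("side");cv2.imwrite("pics/side2.png",cv2.resize(p[170:310,290:490],None,fx=4,fy=4,interpolation=cv2.INTER_CUBIC))
E
```

```text
t 4.87 shift [ 1.1 -0.  -0. ] turn [ 0.002  0.    -0.003] F [0.4 0.7 0.7] q6 0.11 tcp [ 611.1 -213.7  264. ] open 0.001
```

View pics/side2.png

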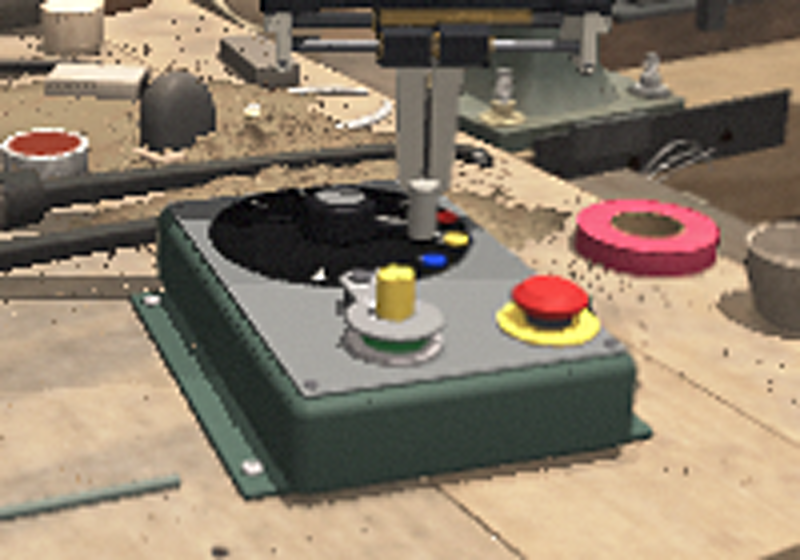

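The post at (422,205) now stands by the yellow dot, click 5. One more click is needed, so I'll go slowly.

Call:
{"name": "apply_moves", "arguments": {
  "series": [
    [[-3,1,0],[0,0,0.06]],
    [[-3,1,0],[0,0,0.06]],
    [[-3,1,0],[0,0,0.06]],
    [[-3,1,0],[0,0,0.06]],
    [[-3,1,0],[0,0,0.06]],
    [[-3,1,0],[0,0,0.06]],
    [[-3,1,0],[0,0,0.06]],
    [[-3,1,0],[0,0,0.06]],
    [[-3,1,0],[0,0,0.06]],
    [[0,0,0],[0,0,0]],
    [[0,0,0],[0,0,0]]
  ]
}}

```text
t: 5.88
tool_pos: [0.5986, -0.2379, 0.2631]
orientation: [3.04, 0.791, 0.001]
force: [0.3, -0.6, -0.2]
opening: 0.0004
gripper_force: 0.0
```

```bash
python3 - <<'E'
from h import *
push(90-np.degrees(2.44))
p,d=robot.read_camera("side");cv2.imwrite("pics/side3.png",cv2.resize(p[170:310,290:490],None,fx=4,fy=4,interpolation=cv2.INTER_CUBIC))
E
```

```text
t 5.88 shift [ 0.6  1.  -0.9] turn [ 0.    -0.     0.004] F [ 0.3 -0.6 -0.2] q6 0.6 tcp [ 598.6 -237.9  263.1] open 0.0
```

View pics/side3.png

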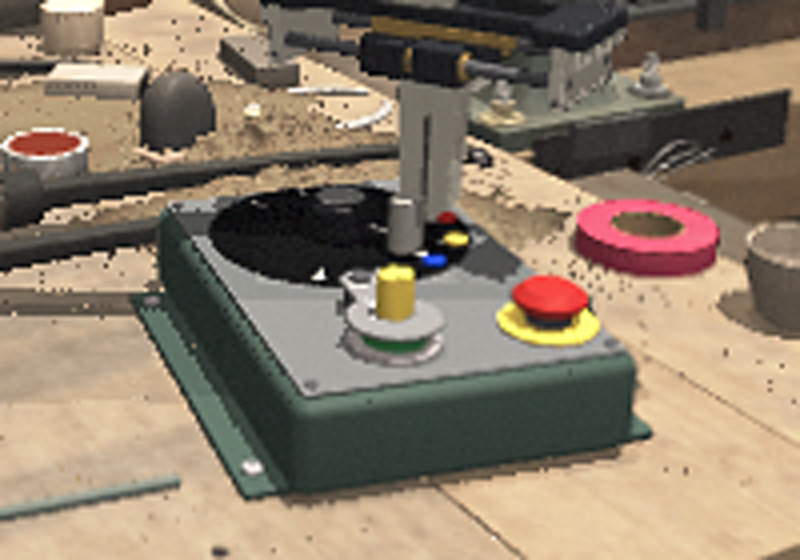

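The post at (403,220) sits by the blue dot, with no force on the tool. I'll back off, rise and turn for the shutter.

Call:
{"name": "apply_moves", "arguments": {
  "series": [
    [[6,0,0],[0,0,0]],
    [[6,0,0],[0,0,0]],
    [[0,0,-25],[0,0,0]],
    [[0,0,-30],[0,0,0]],
    [[0,0,-30],[0,0,-0.12]],
    [[0,0,0],[0,0,-0.12]],
    [[0,0,0],[0,0,-0.12]],
    [[0,0,0],[0,0,-0.12]],
    [[0,0,0],[0,0,-0.12]],
    [[0,0,0],[0,0,-0.12]],
    [[0,0,0],[0,0,-0.12]],
    [[0,0,0],[0,0,-0.12]]
  ]
}}

```text
t: 6.93
tool_pos: [0.6095, -0.2317, 0.3478]
orientation: [2.328, 2.11, 0.0]
force: [-0.5, -0.4, 0.7]
opening: 0.0009
gripper_force: 0.0
```

Call:
{"name": "apply_moves", "arguments": {
  "series": [
    [[0,0,0],[0,0,-0.12]],
    [[0,0,0],[0,0,-0.12]],
    [[0,0,0],[0,0,-0.12]],
    [[0,0,0],[0,0,-0.12]],
    [[0,0,0],[0,0,-0.12]],
    [[0,0,0],[0,0,-0.12]],
    [[0,0,0],[0,0,-0.12]],
    [[0,0,0],[0,0,-0.12]],
    [[0,0,0],[0,0,-0.12]],
    [[0,0,0],[0,0,-0.12]],
    [[0,0,0],[0,0,-0.12]],
    [[0,0,0],[0,0,-0.12]]
  ]
}}

```text
t: 7.93
tool_pos: [0.6094, -0.2317, 0.3478]
orientation: [0.359, 3.121, 0.0]
force: [0.0, 0.4, 0.3]
opening: 0.0002
gripper_force: 0.0
```

```bash
python3 - <<'E'
from h import *
togo((4,-92),86,90)
E
```

```text
t 7.93 shift [  46.7 -125.9   75.7] turn [ 0.     0.    -0.033] F [0.  0.4 0.3] q6 -1.78 tcp [ 609.4 -231.7  347.8] open 0.0
```

Call:
{"name": "apply_moves", "arguments": {
  "series": [
    [[9.3,-25.2,0],[0,0,-0.033]],
    [[9.3,-25.2,0],[0,0,0]],
    [[9.3,-25.2,0],[0,0,0]],
    [[9.3,-25.2,0],[0,0,0]],
    [[9.3,-25.2,0],[0,0,0]],
    [[0,0,25],[0,0,0]],
    [[0,0,25],[0,0,0]],
    [[0,0,18],[0,0,0]],
    [[0,0,8],[0,0,0]],
    [[0,0,0],[0,0,0]],
    [[0,0,0],[0,0,0]]
  ]
}}

```text
t: 8.85
tool_pos: [0.5376, -0.3455, 0.272]
orientation: [-0.318, -3.125, -0.0]
force: [0.3, -0.2, -0.3]
opening: 0.0002
gripper_force: 0.0
```

```bash
python3 - <<'E'
from h import *
togo((4,-92),86,90)
p,d=robot.read_camera("top");p=p[140:245,340:465];a=cv2.resize(p,None,fx=3.2,fy=3.2,interpolation=cv2.INTER_CUBIC)
p,d=robot.read_camera("side");b=cv2.resize(p[190:295,330:455],None,fx=3.2,fy=3.2,interpolation=cv2.INTER_CUBIC)
cv2.imwrite("pics/both4.png",np.hstack([a,b]))
E
```

```text
t 8.85 shift [2.5 1.3 0. ] turn [ 0.    -0.    -0.006] F [ 0.3 -0.2 -0.3] q6 -2.02 tcp [ 537.6 -345.5  272. ] open 0.0
```

View pics/both4.png

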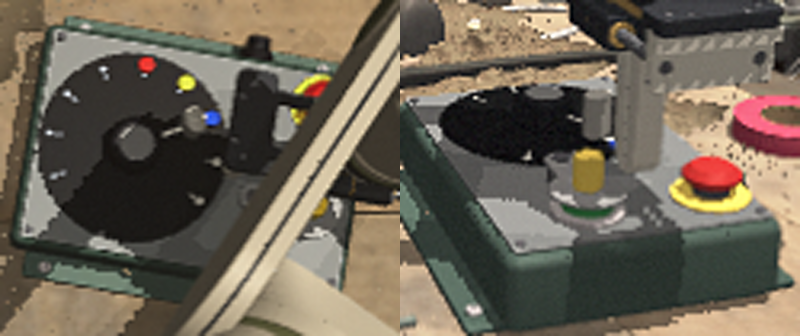

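In the top half the post at (197,120) lines up with the blue dot at (213,118) as seen from the hub at (135,142), so it has clicked in at blue. The fingers stand behind the yellow tab, clear of the stop button. I'll swing the shutter.

Call:
{"name": "apply_moves", "arguments": {
  "series": [
    [[7.5,1.3,0],[0,0,0]],
    [[7,0,0],[0,0,0]],
    [[4.6,-1.5,0],[0,0,0.1]],
    [[4.6,-1.5,0],[0,0,0.1]],
    [[4.6,-1.5,0],[0,0,0.1]],
    [[4.6,-1.5,0],[0,0,0.1]],
    [[4.6,-1.5,0],[0,0,0.1]],
    [[4.6,-1.5,0],[0,0,0.1]],
    [[4.6,-1.5,0],[0,0,0.1]],
    [[4.6,-1.5,0],[0,0,0.1]]
  ]
}}

```text
t: 9.78
tool_pos: [0.486, -0.3326, 0.2728]
orientation: [1.517, 2.749, -0.0]
force: [1.5, 0.6, 0.1]
opening: 0.0004
gripper_force: 0.5
```

Call:
{"name": "apply_moves", "arguments": {
  "series": [
    [[4.6,-1.5,0],[0,0,0.1]],
    [[4.6,-1.5,0],[0,0,0.1]],
    [[4.6,-1.5,0],[0,0,0.1]],
    [[4.6,-1.5,0],[0,0,0.1]],
    [[4.6,-1.5,0],[0,0,0.1]],
    [[4.6,-1.5,0],[0,0,0.1]],
    [[4.6,-1.5,0],[0,0,0.1]],
    [[0,0,0],[0,0,0]],
    [[0,0,0],[0,0,0]]
  ]
}}

```text
t: 10.53
tool_pos: [0.4679, -0.3048, 0.2724]
orientation: [2.36, 2.072, 0.0]
force: [-0.7, -0.4, -0.4]
opening: 0.0005
gripper_force: 0.0
```

```bash
python3 - <<'E'
from h import *
# pusher pose for shutter at 1.5: contact 17 mm behind the tab
f=np.radians(-90)-1.5;u=np.array([np.cos(f),np.sin(f)]);b=np.array([-u[1],u[0]])
togo(np.array([-25,-47])+45*u+17*b,86,90-np.degrees(1.5))
E
```

```text
t 10.53 shift [-0.2  1.   0.4] turn [ 0.001  0.001 -0.004] F [-0.7 -0.4 -0.4] q6 -0.54 tcp [ 467.9 -304.8  272.4] open 0.001
```

Call:
{"name": "apply_moves", "arguments": {
  "series": [
    [[-6,0,0],[0,0,0]],
    [[-6,0,0],[0,0,0]],
    [[0,0,-20],[0,0,0]],
    [[0,0,-20],[0,0,0]],
    [[0,0,0],[0,0,0]]
  ]
}}

```text
t: 10.95
tool_pos: [0.4675, -0.3186, 0.316]
orientation: [2.359, 2.066, 0.001]
force: [0.3, -1.3, 1.5]
opening: 0.0002
gripper_force: 0.0
```

```bash
python3 - <<'E'
from h import *
togo((-25,-92),72,4)
p,d=robot.read_camera("top");p=p[140:245,340:465];a=cv2.resize(p,None,fx=3.2,fy=3.2,interpolation=cv2.INTER_CUBIC)
p,d=robot.read_camera("side");b=cv2.resize(p[190:295,330:455],None,fx=3.2,fy=3.2,interpolation=cv2.INTER_CUBIC)
cv2.imwrite("pics/both5.png",np.hstack([a,b]))
E
```

```text
t 10.95 shift [-13.9  41.3  58.3] turn [ 0.005  0.003 -0.005] F [ 0.3 -1.3  1.5] q6 -0.56 tcp [ 467.5 -318.6  316. ] open 0.0
```

View pics/both5.png

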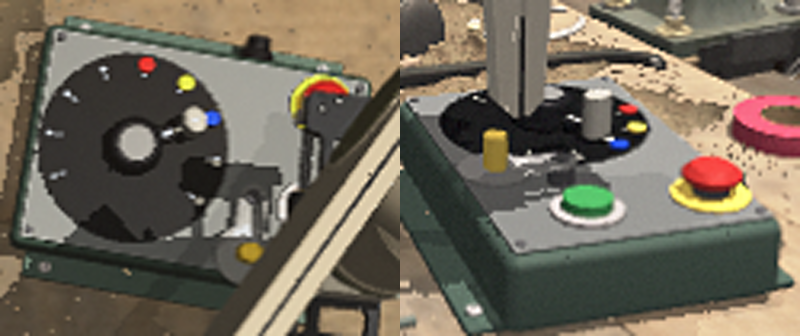

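The shutter stands fully aside, with the tab at (495,150) in the right half. The green button at (587,200) is bare and the pointer is still at blue. I'll move over the button.

Call:
{"name": "apply_moves", "arguments": {
  "series": [
    [[-7,20.6,0],[0,0,0]],
    [[-7,20.6,0],[0,0,0]],
    [[0,0,0],[0,0,0]],
    [[0,0,20],[0,0,0]],
    [[0,0,20],[0,0,0]],
    [[0,0,12],[0,0,0]],
    [[0,0,0],[0,0,0]],
    [[0,0,0],[0,0,0]]
  ]
}}

```text
t: 11.72
tool_pos: [0.5049, -0.3358, 0.2587]
orientation: [-2.362, -2.067, 0.001]
force: [-0.0, -0.2, 0.2]
opening: 0.0004
gripper_force: 0.0
```

```bash
python3 -c "
from h import *
togo((-25,-92),72,4)"
```

```text
t 11.72 shift [-1.9  2.2  0.7] turn [-0.003 -0.001 -0.006] F [-0.  -0.2  0.2] q6 -0.54 tcp [ 504.9 -335.8  258.7] open 0.0
```

Call:
{"name": "apply_moves", "arguments": {
  "series": [
    [[-1.9,2.2,-0.5],[0,0,0]],
    [[0,0,2],[0,0,0]],
    [[0,0,2],[0,0,0]],
    [[0,0,1.5],[0,0,0]],
    [[0,0,1],[0,0,0]],
    [[0,0,0],[0,0,0]],
    [[0,0,0],[0,0,0]]
  ]
}}

```text
t: 12.3
tool_pos: [0.508, -0.3387, 0.2547]
orientation: [2.362, 2.067, 0.001]
force: [1.3, -2.4, 3.3]
opening: 0.0005
gripper_force: 1.9
```

```bash
python3 -c "
from h import *
togo((-25,-92),67,4)"
```

```text
t 12.3 shift [ 0.5 -1.2  1.6] turn [ 0.002  0.001 -0.006] F [ 1.3 -2.4  3.3] q6 -0.54 tcp [ 508.  -338.7  254.7] open 0.0
```

Call:
{"name": "apply_moves", "arguments": {
  "series": [
    [[0,0,1.3],[0,0,0]],
    [[0,0,1.3],[0,0,0]],
    [[0,0,0],[0,0,0]],
    [[0,0,0],[0,0,0]],
    [[0,0,0],[0,0,0]]
  ]
}}

```text
t: 12.72
tool_pos: [0.508, -0.3387, 0.2532]
orientation: [2.362, 2.068, 0.0]
force: [-1.6, 0.9, 14.7]
opening: 0.0
gripper_force: 7.4
```

The button is bottomed out: 14.7 N, with the tip at 67 mm. I'll release it and rise.

Call:
{"name": "apply_moves", "arguments": {
  "series": [
    [[0,0,-4],[0,0,0]],
    [[0,0,-10],[0,0,0]],
    [[0,0,-25],[0,0,0]],
    [[0,0,-35],[0,0,0]],
    [[0,0,-35],[0,0,0]],
    [[0,0,-35],[0,0,0]],
    [[0,-20,0],[0,0,0]],
    [[0,-40,0],[0,0,0]],
    [[0,-40,0],[0,0,0]],
    [[0,-40,0],[0,0,0]],
    [[0,0,0],[0,0,0]],
    [[0,0,0],[0,0,0]]
  ]
}}

```text
t: 13.72
tool_pos: [0.3669, -0.319, 0.3945]
orientation: [-2.365, -2.065, -0.0]
force: [0.8, 0.1, 0.3]
opening: 0.0009
gripper_force: 0.0
```

```bash
python3 - <<'E'
from h import *
togo((-25,-92),67,4)
p,d=robot.read_camera("top");p=p[140:245,340:465];a=cv2.resize(p,None,fx=3.2,fy=3.2,interpolation=cv2.INTER_CUBIC)
p,d=robot.read_camera("side");b=cv2.resize(p[190:295,330:455],None,fx=3.2,fy=3.2,interpolation=cv2.INTER_CUBIC)
cv2.imwrite("pics/both6.png",np.hstack([a,b]))
E
```

```text
t 13.72 shift [ -0.2 141.5 141.3] turn [-0.001 -0.001 -0.008] F [0.8 0.1 0.3] q6 -0.69 tcp [ 366.9 -319.   394.5] open 0.001
```

View pics/both6.png

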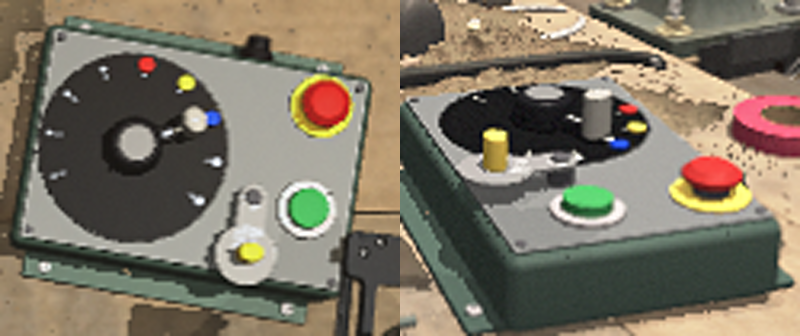

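The pointer lies at the blue dot (213,118), the shutter is aside with its tab at (250,252), the green button is out and the arm is clear. I'll hand the job in.

```bash
python3 -c "
from plant import robot
print(robot.close_job())"
```

```text
the job is handed in; nothing more can be done
None
```

I handed the job in at about 14 s: the selector is clicked in at the blue dot (click 6), the shutter is swung aside to about 1.5 rad, and the green start button was pressed fully in and is out again; no verdict was returned.

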